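Open the backlight shutter to the mark

ROBOT

A 7-joint arm with a two-finger parallel gripper is mounted at the origin on the work surface. World frame = base frame: x ahead of the robot, y to its left, z up, the work surface at z = 0. Lengths are in m, angles in rad, forces in N, time in s.
With the tool pointing down it reaches from about 0.425 to 0.875 m from the base axis. Payload 4.7 kg.
Tool frame: the origin (TCP) lies at the very end of the fingers, on their centre line; the grasp point (between the pads) lies 19 mm behind it; z points along the fingers, y is the line along which they close (so a half turn about z gives the same grasp; the last joint's range is limited). The gripper opens to 87 mm and grips with 3 to 60 N. Pads are 19 mm wide; open, the fingers measure 117 mm over their backs; the gripper's body (75 mm by 190 mm) begins 51 mm behind the grasp point.
Start: joints at [-1.29, 0.321, -0.07, 1.45, 0.023, 1.371, -0.057], TCP at [0.171, 0.627, 0.201] pointing down, gripper open.
Joint ranges: [-2.86, 2.86], [-0.3, 2.09], [-1.38, 1.24], [0.06, 2.45], [-1.56, 4.7], [0.09, 2.05], [-2.69, 2.69]. Speed limits (rad/s): [2.57, 2.57, 3.14, 3.14, 3.14, 3.14, 3.14].

INTERFACE

Orientations are given as a rotation vector (axis times angle).
In Python, from bench import ctrl gives the robot as it stands.
- The arm moves only by the shell command python3 -m jog 'ROWS' [FORCE]. ROWS is JSON, a list that holds one entry, the list of rows, each a list of 7 numbers: the shift along the tool's x, y, z in mm, then the turn, a rotation vector about the tool's x, y, z in degrees, then the finger opening in mm, from 0 to 87. A call has 1 to 10 rows; each row is the pose to reach, as a shift and turn from the pose commanded when the call began, along the tool's axes at that moment; what a row does not reach only later rows make up. A row lasts 1/10 s, in which the tool goes at most 50 mm and 8.59 degrees, less where a joint would pass 70% of its speed; a pose out of reach is approached as far as the arm can. A call with a gripper value outside its range is refused whole. The fingers move at their own pace and stop on an object; FORCE is the grip in N (left out, the last holds). Time passes only in rows, so rows that repeat a pose let the fingers close. It gives the time, the measured TCP pose, the force, the opening and the grip force at its end, in the units of the state.
- ctrl.get_state(): the state, without advancing time (a new reading comes with each control period).
- ctrl.get_image(name): name is "side" or "top"; returns a dict with "image" (384x512x3 uint8, red, green, blue), "depth" (384x512 float32, m along the optical axis (not along the pixel's ray), 0 where there is no reading), "fov_y" (degrees; the focal length in pixels is half the picture's height over the tangent of half this angle, whatever the lens; pixels are square), "cx", "cy" (the principal point, pixels), "rvec" (rotation vector, rad) and "tvec" (3), from world to camera coordinates, as OpenCV has them. Camera axes: x right, y down, z forward; pixel columns grow to the right and rows downward; lengths in m; the calibration is good to about 2 mm. A picture is of the moment at which its call begins.
- ctrl.close_job(): hands the job in; it is judged then, once.
The state is a dict: "time": time; "joint_positions": joint angles; "qd": joint speeds; "joint_torque": joint torques, N m; "position": TCP position; "tool_rot": TCP orientation; "ft_force": force on the tool from outside, world axes, zero at the start; "torque": the same for the moment, N m; "grip_width": opening from 0.0 (shut) to 1.0 (fully open); "grip_force": force on a finger pad.
Only numpy, scipy, OpenCV 4.12 (cv2) and the standard library are available. Lean on these libraries where they do the work, as an engineer would, in place of code of your own. Each camera call takes 0.05 s, during which the arm holds its last target. There are 200 camera calls.

TASK

Pull the stiff slide gate of the measuring machine's backlight out by its orange handle until its red pointer stands level with the middle of the yellow marker, and leave it there, let go. Do not bump the lens and ring light hanging over the handle, and leave the gauge blocks and the other things on the table where they are.

Things in the scene. Friction and masses are not known exactly. Their poses are not given: they have to be found in the camera images.
- station: Fixed backlight stage. Origin: table level, middle of the front face; x points into the stage (roughly to the robot's right), y away from the robot, z up. Stage x 0..280, y -160..160, top 65 mm high (glass in a frame). Before it a grey bed x -190..0, y -110..110, top 30 mm, with rails 12 mm wide at y = +-80, tops 42 mm high. Black column 70 mm square, 460 mm tall, at x 320, y 0.
- lens_head: Lens and ring light, fixed; origin and axes as the station. Ring light: black disc of radius 65 mm about x 10, y 0, 190 to 220 mm high; its front edge (x -55 mm) is above the shut gate's handle, so an upright gripper would hit it; one tilted about 40 degrees, its body leaning to station -x, passes. Above: barrel of radius 26 mm, then a white arm (y -30..30, 360 mm up) to the column.
- gate (a joint): Opening of the slide gate in m: 0 shut, grows to 0.12 at its end stop as the gate is pulled out along the station's -x. Stiff: about 8 N of sliding friction; it stays where it is left. Starts 0 to 15 mm open.
- gate_grip (a point): Grip point on the orange handle: an upright fin 40 mm long (station x), 16 mm thick (station y), 37 to 92 mm high, at the gate's front end. The point is on its centre line, 75 mm above the table, 50 mm before the stage's face when shut. Axes as the station. The gate is a steel plate 200 x 140 x 6 mm, top 37 mm high, between the rails; its front edge is 30 mm to -x of it.
- gate_pointer (a point): Tip of the red pointer (4 mm wide) on the gate's +y edge, beside the handle, at the same station x as gate_grip and 87 mm to +y of it, 46 mm above the table. It travels with the gate past the marker.
- marker: Yellow marker block fixed on the bed beside the rail at y +80 mm (its own y is +100 mm): 14 mm along the gate's travel, 22 mm across, 26 mm tall (top 56 mm above the table, plus a 4 mm screw head). Origin: centre of its underside; axes as the station. Its place along the travel varies: the pointer is level with its middle when the gate is 50 to 90 mm open.
- block_a: Brass coloured gauge block 35 x 30 x 60 mm standing on the glass; origin at the centre of its underside. To be left alone.
- block_b: Steel gauge block 35 x 30 x 60 mm standing on the glass; origin at the centre of its underside. To be left alone.
- caliper: Digital caliper 200 mm long, 10 mm high, lying on the table beside the bed, robot side; origin near its middle. To be left alone.
- ring_gauge: Steel ring gauge 76 mm across, 22 mm high, on the table beside the bed, far side. To be left alone.
- sample_tray: Blue divided sample tray 130 x 100 x 30 mm on the table ahead of the bed. To be left alone.
- cleaner: White bottle of lens cleaner, 56 mm across, 150 mm tall, on the table beside the stage, robot side. To be left alone.
- mug: Blue mug 80 mm across, 90 mm tall, on the table ahead of the bed, robot side. To be left alone.

How it is judged:
At the end, for the whole second after the job is handed in: The red pointer's tip is within 7 mm of the middle of the yellow marker along the gate's travel (so beside the 14 mm marker), and the gate is at rest and released (x of gate_pointer in the frame of marker between -0.007 and 0.007 m and velocity of joint gate between -0.003 and 0.003 m/s); the robot touches nothing.
It fails at once if the lens and ring light are bumped (touched with more than 3 N) (contact force between lens_head and anything else above 3 N).
It fails at once if a gauge block on the glass is moved more than 20 mm (distance of any of block_a, block_b from where it was at the start of the episode above 0.02 m).
It fails at once if one of the other things on the table is moved more than 20 mm (distance of any of caliper, ring_gauge, sample_tray, cleaner, mug from where it was at the start of the episode above 0.02 m).
It also fails if it takes over 32 s, if anything falls off the work surface, if the arm or the gripper's body presses on something with over 40 N, if the wrist force passes 120 N, or if a joint passes its speed limit or range.

## Working session

There is one attempt and no reset: what is moved stays moved. The work goes in short steps, Python scripts to look and compute and a shell command to move; the robot and the scene stay as the last step left them, time stands still between calls to the robot, and variables do not carry over. Pictures are saved under pics/ and viewed, at most 10 in all, crops included, and the job is handed in when it is done.

```bash
mkdir -p pics; cat > h.py <<'E'
import numpy as np, cv2
from bench import ctrl
def shot(n):
    d=ctrl.get_image(n); im=d["image"]; H,W=im.shape[:2]
    f=H/2/np.tan(np.radians(d["fov_y"])/2)
    v,u=np.mgrid[:H,:W]; z=d["depth"]
    P=np.stack([(u-d["cx"])/f*z,(v-d["cy"])/f*z,z],-1)
    R=cv2.Rodrigues(np.array(d["rvec"],float))[0]
    d["P"]=(P-np.array(d["tvec"],float))@R; d["P"][z==0]=np.nan
    return d
E
python3 - <<'E'
from h import *
for n in("side","top"):
    d=shot(n); cv2.imwrite(f"pics/{n}0.png",d["image"][...,::-1]); np.save(f"{n}0.npy",np.concatenate([d["P"],d["image"]],-1))
    hsv=cv2.cvtColor(d["image"],cv2.COLOR_RGB2HSV).astype(int)
    for nm,a,b in(("red",-1,5),("orange",6,18),("yellow",22,34)):
        m=((hsv[...,0]>=a)&(hsv[...,0]<=b)&(hsv[...,1]>150)&(hsv[...,2]>90)).astype(np.uint8)
        k,l,s,c=cv2.connectedComponentsWithStats(m)
        for i in range(1,k):
            if s[i,4]>8:
                p=d["P"][l==i]; print(n,nm,s[i],c[i].round(),np.nanmedian(p,0).round(3),np.nanmin(p,0).round(3),np.nanmax(p,0).round(3))
print(ctrl.get_state())
E
```

```text
side red [299 191   5   3  10] [301. 192.] [ 0.665 -0.111  0.046] [ 0.662 -0.116  0.034] [ 0.671 -0.102  0.048]
side orange [293 193  14  13 109] [299. 198.] [ 0.603 -0.138  0.09 ] [ 0.593 -0.156  0.033] [ 0.674 -0.095  0.093]
side orange [495 204  17  23 235] [505. 216.] [ 0.884 -0.54   0.049] [ 0.775 -0.559  0.046] [ 0.938 -0.517  0.142]
side orange [377 214  17  12 167] [385. 219.] [ 0.622 -0.334  0.124] [ 0.606 -0.353  0.117] [ 0.641 -0.316  0.127]
side yellow [280 178   7   5  23] [283. 180.] [ 0.667 -0.055  0.056] [ 0.66  -0.06   0.015] [ 0.7   -0.024  0.06 ]
top red [282 156  12  17  68] [288. 165.] [ 0.661 -0.112  0.046] [ 0.649 -0.123  0.039] [ 0.683 -0.1    0.053]
top orange [ 442    0   70   53 1639] [475.  19.] [ 0.989 -0.537  0.05 ] [ 0.907 -0.626  0.045] [ 1.029 -0.469  0.055]
top orange [404 174   8   7  15] [408. 178.] [ 0.616 -0.333  0.126] [ 0.612 -0.339  0.123] [ 0.624 -0.327  0.128]
top orange [294 180  22  18 194] [304. 188.] [ 0.606 -0.138  0.091] [ 0.594 -0.161  0.04 ] [ 0.623 -0.122  0.096]
top yellow [254 156  10  13  63] [259. 162.] [ 0.669 -0.05   0.055] [ 0.66  -0.059  0.036] [ 0.683 -0.04   0.062]
{'time': 0.1, 'joint_positions': array([-1.28990343,  0.32173636, -0.07010539,  1.45157085,  0.0226208 ,
        1.37080097, -0.05689297]), 'qd': array([-4.71188088e-04, -8.57249280e-04, -5.43207706e-04, -3.78792330e-03,
        1.49144791e-03, -8.41880486e-04, -4.21669733e-05]), 'joint_torque': array([-2.61263622e-04, -4.92573845e+01, -4.05941913e-01, -3.13400388e+01,
       -6.42351480e-02,  3.95556504e-02,  1.05423298e-04]), 'position': array([0.17126684, 0.62646957, 0.20027026]), 'tool_rot': array([-4.17727219e-01, -3.11357261e+00,  2.70792135e-03]), 'ft_force': array([-0.6173655 , -0.03297002,  0.27845275]), 'torque': array([0.01335186, 0.0141247 , 0.06781554]), 'grip_force': 0.0, 'grip_width': 0.9992400253712991}
```

View pics/side0.png

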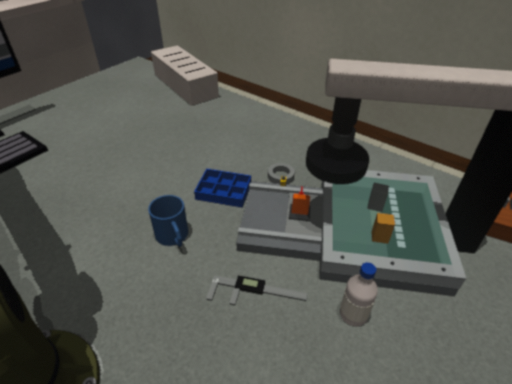

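View pics/top0.png

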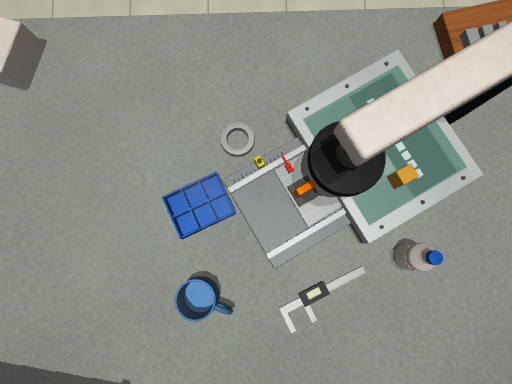

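Side view: handle about (299,198), marker (283,180). Top view: handle (304,188), pointer (288,165), marker (259,162). The ring light is just right of the handle, and the arm isn't in view near the stage.

```bash
cat > st.py <<'E'
from h import *
A=np.load("top0.npy"); P=A[...,:3]; B=np.load("side0.npy")[...,:3]
def rect(P,lo,hi):
    m=((P[...,2]>lo)&(P[...,2]<hi)&(P[...,0]>.4)&(P[...,0]<.98)&(P[...,1]<.1)&(P[...,1]>-.6)).astype(np.uint8)
    m=cv2.morphologyEx(m,cv2.MORPH_OPEN,np.ones((3,3)))
    k,l,s,c=cv2.connectedComponentsWithStats(m); i=1+np.argmax(s[1:,4])
    return cv2.minAreaRect((P[l==i][:,:2]*1000).astype(np.float32)), P[l==i]
for n,Q in(("top",P),("side",B)):
    for lo,hi in((.058,.073),(.026,.033),(.034,.0395)):
        r,p=rect(Q,lo,hi); print(n,lo,r,len(p), cv2.boxPoints(r).round().tolist())
E
python3 st.py
```

```text
top 0.058 ((627.756103515625, -357.3140869140625), (145.07444763183594, 288.1164245605469), 28.877592086791992) 7741 [[495.0, -266.0], [634.0, -518.0], [761.0, -448.0], [622.0, -196.0]]
top 0.026 ((569.2587890625, -69.43159484863281), (148.49505615234375, 105.90779113769531), 28.86253547668457) 3202 [[479.0, -59.0], [530.0, -152.0], [660.0, -80.0], [609.0, 13.0]]
top 0.034 ((576.2515869140625, -174.0546875), (51.68408203125, 85.55156707763672), 29.2791805267334) 712 [[533.0, -149.0], [575.0, -224.0], [620.0, -199.0], [578.0, -124.0]]
side 0.058 ((720.8958740234375, -345.15716552734375), (325.856689453125, 352.5970458984375), 28.893407821655273) 11019 [[493.0, -270.0], [663.0, -578.0], [949.0, -421.0], [778.0, -112.0]]
side 0.026 ((574.4844360351562, -68.12899017333984), (143.06268310546875, 105.39340209960938), 29.167236328125) 1696 [[486.0, -57.0], [538.0, -149.0], [663.0, -79.0], [611.0, 13.0]]
side 0.034 ((615.8265991210938, -153.18931579589844), (147.8452606201172, 84.4820785522461), 29.823461532592773) 882 [[531.0, -153.0], [573.0, -227.0], [701.0, -153.0], [659.0, -80.0]]
```

```bash
cat > g.py <<'E'
from h import *
from scipy.spatial.transform import Rotation as Ro
O=np.array([.636,-.189,0]); a=np.radians(28.9)
X=np.array([np.sin(a),-np.cos(a),0]); Y=np.array([np.cos(a),np.sin(a),0]); Z=np.array([0,0,1.])
S=np.c_[X,Y,Z]
def goal(p,tilt,flip):   # p: TCP in station frame (mm)
    t=np.radians(tilt); z=np.sin(t)*X-np.cos(t)*Z; y=Y*flip; x=np.cross(y,z)
    s=ctrl.get_state(); R=Ro.from_rotvec(s["tool_rot"])
    G=Ro.from_matrix(np.c_[x,y,z])
    w=O+S@np.array(p)/1000
    print(flip,"world",w.round(3),"shift",(R.inv().apply(w-s["position"])*1000).round(1),"turn",np.degrees((R.inv()*G).as_rotvec()).round(1))
def where():
    s=ctrl.get_state(); print("t",s["time"],"tcp in station",(S.T@(s["position"]-O)*1000).round(1),"F",(S.T@s["ft_force"]).round(1),"grip",s["grip_width"]*87,s["grip_force"],"q",s["joint_positions"].round(2))
E
python3 - <<'E'
from g import *
A=np.load("top0.npy");B=np.load("side0.npy")
for n,D in(("top",A),("side",B)):
    P=(D[...,:3]-O)@S*1000; hsv=cv2.cvtColor(D[...,3:].astype(np.uint8),cv2.COLOR_RGB2HSV)
    for nm,a_,b,zl,zh in(("pointer",0,5,40,55),("handle",6,18,85,97),("marker",22,34,50,66)):
        m=(hsv[...,0]>=a_)&(hsv[...,0]<=b)&(hsv[...,1]>130)&(P[...,2]>zl)&(P[...,2]<zh)&(abs(P[...,0]+80)<80)&(abs(P[...,1])<125)
        p=P[m]; print(n,nm,len(p),np.percentile(p,[0,50,100],axis=0).round(1).tolist())
    m=(P[...,2]>70)&(P[...,2]<155)&(P[...,0]<-195); print("mug-ish",np.median(P[m],0) if m.any() else None)
for f in(1,-1): goal([-43-96,0,60+115],40,f)
E
```

```text
top pointer 67 [[-60.3, 47.3, 41.7], [-54.9, 59.3, 46.2], [-49.1, 84.1, 53.3]]
top handle 156 [[-74.2, -8.9, 85.7], [-55.2, -1.1, 91.9], [-35.3, 6.9, 95.6]]
top marker 52 [[-110.9, 87.7, 50.7], [-104.7, 96.9, 55.9], [-97.6, 109.7, 62.4]]
mug-ish [-421.73648258  562.10749289   91.85435061]
side pointer 10 [[-56.7, 57.8, 41.2], [-54.3, 62.5, 46.7], [-48.9, 80.9, 48.2]]
side handle 100 [[-72.7, -12.1, 85.1], [-54.0, -5.8, 90.5], [-35.4, 6.3, 93.4]]
side marker 28 [[-109.1, 85.5, 50.1], [-102.6, 90.1, 55.6], [-95.4, 101.4, 60.3]]
mug-ish [-500.33105436  606.13280411   99.37237194]
1 world [ 0.569 -0.067  0.175] shift [-566.4 -564.4   26.3] turn [ 15.9 -37.8  43.9]
-1 world [ 0.569 -0.067  0.175] shift [-566.4 -564.4   26.3] turn [  46.3   19.5 -127.5]
```

```bash
python3 -m jog '[[[-566,-564,26,16,-38,44,45],[-566,-564,26,16,-38,44,45],[-566,-564,26,16,-38,44,45],[-566,-564,26,16,-38,44,45],[-566,-564,26,16,-38,44,45],[-566,-564,26,16,-38,44,45],[-566,-564,26,16,-38,44,45],[-566,-564,26,16,-38,44,45],[-566,-564,26,16,-38,44,45],[-566,-564,26,16,-38,44,45]]]' 20
python3 -c "
from g import *
where(); goal([-139,-1,175],40,1)"
```

```text
time: 1.1
position: [0.4205, 0.1917, 0.1843]
tool_rot: [1.271, 2.15, -0.464]
ft_force: [0.5, -0.0, 0.4]
grip_width: 0.517
grip_force: 0.0
t 1.1 tcp in station [-437.4   -4.7  184.3] F [0.3 0.5 0.4] grip 44.96250768552016 0.0 q [-1.21  0.11  0.23  1.94  0.59  1.48 -0.65]
1 world [ 0.568 -0.068  0.175] shift [-221.9    4.   199.8] turn [-0.   0.2 -0.1]
```

```bash
python3 -m jog '[[[-222,4,200,0,0,0,45],[-222,4,200,0,0,0,45],[-222,4,200,0,0,0,45],[-222,4,200,0,0,0,45],[-222,4,200,0,0,0,45],[-222,4,200,0,0,0,45],[-222,4,200,0,0,0,45],[-222,4,200,0,0,0,45],[-222,4,200,0,0,0,45]]]'
python3 -c "
from g import *
where(); goal([-139,-1,175],40,1);goal([-43,-1,60],40,1)"
```

```text
time: 2.0
position: [0.5671, -0.0651, 0.175]
tool_rot: [1.27, 2.151, -0.463]
ft_force: [-0.0, -0.8, -0.2]
grip_width: 0.516
grip_force: 0.0
t 2.0 tcp in station [-141.8   -0.4  175. ] F [ 0.7 -0.4 -0.2] grip 44.91585299344035 0.0 q [-0.9   0.03  0.52  2.04  0.77  1.12 -0.25]
1 world [ 0.568 -0.068  0.175] shift [-2.1 -0.6  1.8] turn [ 0.1  0.1 -0. ]
1 world [ 0.614 -0.152  0.06 ] shift [ -1.4  -0.7 151.6] turn [ 0.1  0.1 -0. ]
```

```bash
python3 -m jog '[[[0,0,40,0,0,0,45],[0,0,75,0,0,0,45],[-1,-1,105,0,0,0,45],[-1,-1,130,0,0,0,45],[-1,-1,145,0,0,0,45],[-1,-1,151,0,0,0,45],[-1,-1,151,0,0,0,45],[-1,-1,151,0,0,0,45]]]'
python3 - <<'E'
from g import *
where(); goal([-43,-1,60],40,1)
a=shot("top")["image"][110:260,200:400]; b=shot("side")["image"][130:280,200:400]
cv2.imwrite("pics/in.png",cv2.resize(np.vstack([a,b]),None,fx=2,fy=2,interpolation=2)[...,::-1])
E
```

```text
time: 2.8
position: [0.6145, -0.1511, 0.061]
tool_rot: [1.27, 2.151, -0.461]
ft_force: [0.2, -0.9, -0.3]
grip_width: 0.519
grip_force: 0.0
t 2.8 tcp in station [-43.6  -0.5  61. ] F [ 0.9 -0.2 -0.3] grip 45.18463405002943 0.0 q [-0.74  0.28  0.61  2.08  0.78  0.74 -0.23]
1 world [ 0.614 -0.152  0.06 ] shift [ 0.2 -0.5  1.1] turn [ 0.1  0.2 -0.1]
```

View pics/in.png

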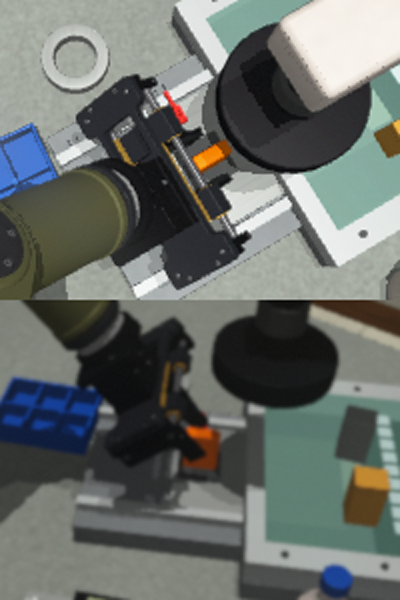

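Top crop: the fingers straddle the orange handle at crop (210,155), with the body clear of the ring light. Now close.

```bash
python3 -m jog '[[[0,0,0,0,0,0,5],[0,0,0,0,0,0,5],[0,0,0,0,0,0,5],[0,0,0,0,0,0,5],[0,0,0,0,0,0,5],[0,0,0,0,0,0,5]]]' 45
python3 -c "
from g import *
where()"
```

```text
time: 3.5
position: [0.6154, -0.1516, 0.061]
tool_rot: [1.27, 2.15, -0.459]
ft_force: [4.8, -0.6, -3.1]
grip_width: 0.184
grip_force: 45.0
t 3.5 tcp in station [-42.6   0.   61. ] F [ 2.8  3.9 -3.1] grip 16.011659905741205 45.006872235098854 q [-0.74  0.29  0.61  2.07  0.78  0.73 -0.23]
```

Gripped at 16 mm, as expected. Pulling 49 mm along station -x: tool +37.5 x, -31.5 z.

```bash
python3 -m jog '[[[5,0,-4,0,0,0,5],[10,0,-8,0,0,0,5],[15,0,-13,0,0,0,5],[20,0,-17,0,0,0,5],[25,0,-21,0,0,0,5],[30,0,-25,0,0,0,5],[34,0,-28.5,0,0,0,5],[37.5,0,-31.5,0,0,0,5],[37.5,0,-31.5,0,0,0,5],[37.5,0,-31.5,0,0,0,5]]]'
cat > m.py <<'E'
from g import *
where()
for n in("top","side"):
    d=shot(n); P=(d["P"]-O)@S*1000; hsv=cv2.cvtColor(d["image"],cv2.COLOR_RGB2HSV)
    for nm,a_,b,zl,zh in(("pointer",0,5,40,55),("handle",6,18,60,97),("marker",22,34,50,66)):
        m=(hsv[...,0]>=a_)&(hsv[...,0]<=b)&(hsv[...,1]>130)&(P[...,2]>zl)&(P[...,2]<zh)&(abs(P[...,0]+80)<80)&(abs(P[...,1])<125)
        if m.any(): p=P[m]; print(n,nm,len(p),np.percentile(p,[0,50,100],axis=0).round(1).tolist())
    c=d["image"][110:260,200:400] if n=="top" else d["image"][130:280,200:400]
    ims=[c] if n=="top" else ims+[c]
import sys
cv2.imwrite(sys.argv[1],cv2.resize(np.vstack(ims),None,fx=2,fy=2,interpolation=2)[...,::-1])
E
python3 m.py pics/pull.png
```

```text
time: 4.5
position: [0.5918, -0.1091, 0.0609]
tool_rot: [1.27, 2.15, -0.46]
ft_force: [5.8, -0.6, -3.1]
grip_width: 0.187
grip_force: 45.0
t 4.5 tcp in station [-91.3  -0.   60.9] F [ 3.3  4.7 -3.1] grip 16.278268433445366 45.00551965786144 q [-0.82  0.25  0.59  2.11  0.79  0.8  -0.32]
top pointer 70 [[-108.9, 47.2, 40.5], [-103.7, 60.2, 46.2], [-97.7, 85.1, 51.3]]
top handle 127 [[-123.3, -8.9, 62.0], [-101.3, 0.6, 92.0], [-83.9, 7.2, 96.6]]
top marker 52 [[-110.8, 88.1, 50.7], [-105.4, 96.5, 56.3], [-97.6, 109.8, 60.7]]
side pointer 6 [[-103.8, 64.4, 42.8], [-102.1, 68.6, 45.9], [-97.2, 79.2, 47.2]]
side handle 164 [[-120.5, -20.7, 60.4], [-97.0, -8.8, 85.2], [-83.6, 12.3, 95.4]]
side marker 27 [[-108.9, 84.8, 50.9], [-102.4, 92.9, 55.2], [-95.1, 100.5, 61.5]]
```

View pics/pull.png

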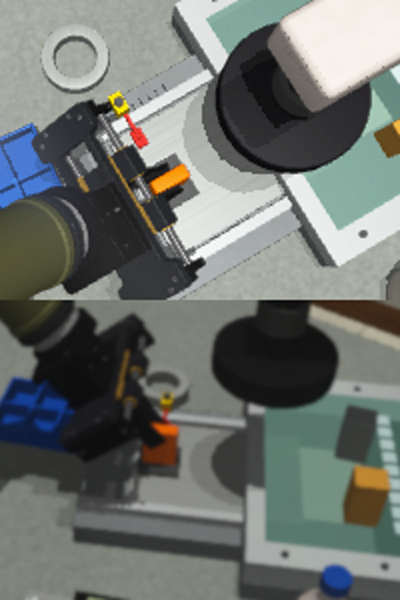

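Pointer tip (crop (127,117)) now points at the yellow marker (119,102), and measured x matches within about 1 mm. Release and back off.

```bash
python3 -m jog '[[[0,0,0,0,0,0,40],[0,0,0,0,0,0,40],[0,0,0,0,0,0,40],[0,0,0,0,0,0,40],[0,0,-15,0,0,0,40],[0,0,-45,0,0,0,40],[0,0,-85,0,0,0,40],[0,0,-120,0,0,0,40],[0,0,-140,0,0,0,40],[0,0,-140,0,0,0,40]]]'
python3 m.py pics/end.png
```

```text
time: 5.6
position: [0.5478, -0.028, 0.1693]
tool_rot: [1.27, 2.151, -0.456]
ft_force: [0.8, -0.6, -0.4]
grip_width: 0.46
grip_force: 0.0
t 5.6 tcp in station [-183.6    0.6  169.3] F [ 0.9  0.4 -0.4] grip 39.98819438000954 0.0 q [-0.97  0.02  0.5   2.06  0.77  1.16 -0.32]
top pointer 70 [[-109.0, 47.2, 40.3], [-103.7, 60.4, 45.9], [-97.4, 85.6, 51.8]]
top handle 154 [[-123.3, -9.0, 60.6], [-103.4, -1.0, 91.7], [-84.6, 7.1, 95.8]]
top marker 52 [[-111.1, 87.8, 51.8], [-105.3, 97.1, 55.7], [-97.3, 110.1, 60.0]]
side pointer 12 [[-107.2, 57.5, 41.2], [-102.5, 63.8, 46.0], [-97.2, 81.0, 48.2]]
side handle 225 [[-121.3, -12.3, 60.1], [-102.4, -9.0, 82.3], [-83.6, 6.2, 93.3]]
side marker 26 [[-109.2, 86.5, 52.1], [-101.6, 91.5, 55.2], [-95.1, 102.1, 60.5]]
```

View pics/end.png

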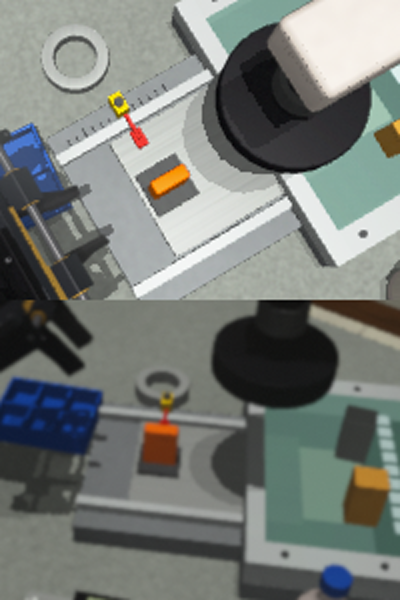

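The gripper is clear, the pointer (crop (125,115)) is level with the marker (119,102), and the tray and ring are in place.

```bash
python3 -c "
from bench import ctrl
print(ctrl.close_job())"
```

```text
the job is handed in; nothing more can be done
None
```

The gate is pulled out about 49 mm and let go, with its red pointer within about 2 mm of the marker's middle by the cameras, no sign that the lens or anything else was touched, and the job handed in at about 6 s; no verdict was shown.

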